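# Turn the service tablet, then hold the centrifuge lid for its new strut

### The job

The compact centrifuge has lost its lid strut, so its lid drops shut by itself, and the technician at the left end of the bench is about to clip on the new one while reading the steps off the tablet. First swivel the tablet 30 degrees to the left on its foot and lean it back to 30 degrees from upright, and let go of it; then lift the centrifuge lid to 60 degrees open, where the new strut reaches both ball studs, without ever letting the lid drop. Finish while still holding the lid there with the fingers, and leave everything else on the bench where it lies.

Things in the scene. Friction and masses are not known exactly. Their poses are not given: they have to be found in the camera images.
- centrifuge: compact white bench centrifuge, fixed; 252 mm deep (x), 225 wide (y), 110 high without the lid. Origin: centre of its underside; its sloped control panel faces its own -x; z up. The panel falls from 95 mm high at x = -80 mm to 60 mm at x = -130 mm, so there is room below the handle. The two steel ball studs for the strut are on its -y flank.
- lid_hinge (a point): middle of the lid's hinge line, fixed to the centrifuge at x = +105 mm, z = 112 mm of its frame (axes as the centrifuge's); the hinge line runs along y.
- lid_handle (a point): middle of the blue handle bar in front of the lid: round, 12 mm thick, straight for 80 mm along the lid's y, on two arms 96 mm apart; 39 mm free gap between bar and lid edge. Lid closed: 240 mm in front (-x) of and 16 mm above the hinge line, 128 mm above the bench. Turns with the lid; axes as the centrifuge's when closed. The round bar can roll between the fingers.
- lid (a joint): lid angle in rad: 0 closed, 1.047 is 60 degrees open, stop at 1.75. White lid 195 mm long (x), 222 wide, 25 to 32 thick with a small window, about 0.55 kg; the hinge is free and the lid falls shut from any angle below about 80 degrees.
- tablet_stand: fixed stand of the tablet: black square foot 150 x 150 x 12 mm. Origin: centre of the underside, on the vertical swivel axis; the foot's straight-ahead is its own -x (towards the robot); z up. An aluminium post of 22 mm diameter carries the tilt pivot 115 mm above the bench.
- swivel (a joint): turn of the tablet on its foot in rad: 0 straight ahead, positive when the screen is turned to the robot's left (+y), i.e. clockwise seen from above; 0.524 is 30 degrees. Stiff: about 0.1 N m of friction, stays where it is left; range -1.2 to 1.2.
- tilt (a joint): lean of the tablet in rad: 0 upright, positive when its top leans back, away from the screen's side; 0.524 is 30 degrees. Turns about a horizontal axis parallel to the tablet's long side, 115 mm above the bench and crossing the swivel axis. Stiff: about 0.3 N m, stays where it is left; range -0.35 to 1.2.
- screen_top (a point): middle of the tablet's upper edge. Black tablet 205 mm wide (y) x 130 high (z) x 12 thick (x), screen on -x. Axes turn with the tablet: x its normal (out of its back), z up along it. The tilt axis runs along its y, 65 mm below this point and 22 mm behind it (+x). The back is bare for the upper 39 mm.
- gas_strut: new gas strut lying on the bench to the right of the centrifuge, 217 mm long (x), 12 high: black tube, thin steel rod, black end sockets. Origin: under its middle. Leave alone.
- screwdriver: blue-handled screwdriver lying along its x beside the strut. Origin: on the bench under it. Leave alone.
- amber_bottle: amber glass bottle with black cap, 74 mm diameter, 165 high, upright at the back. Origin: centre of its underside. Leave alone.
- beaker: glass beaker, 72 mm diameter, 95 high, at the back. Origin: centre of its underside. Leave alone.
- dropper_a: white dropper bottle, 32 mm diameter, 76 high, in front of the robot. Origin: centre of its underside. Leave alone.
- dropper_b: a second such dropper bottle. Leave alone.
- tube_rack: orange rack with small capped tubes, 75 x 125 mm, 47 high, in front of the centrifuge. Origin: centre of its underside. Leave alone.

How it is judged:
By the outcome, as a careful person would: the job done as asked, in the order asked, and still so for the second after the job is handed in, while the arm keeps its last pose, push and grip.
It also fails if it takes over 58 s, if anything falls off the work surface, if the arm or the gripper's body presses on something with over 40 N, if the wrist force passes 120 N, or if a joint passes its speed limit or range.

### The arm

A 6-joint arm with a two-finger parallel gripper is mounted at the origin on the work surface. World frame = base frame: x ahead of the robot, y to its left, z up, the work surface at z = 0. Lengths are in m, angles in rad, forces in N, time in s.
With the tool pointing down it reaches from about 0.3 to 0.825 m from the base axis. Payload 5.4 kg.
Tool frame: the origin (TCP) lies between the finger pads; the fingertips stand 19 mm ahead of it and the grasp point (between the pads) is the TCP; z points along the fingers, y is the line along which they close (so a half turn about z gives the same grasp; the last joint's range is limited). The gripper opens to 92 mm and grips with 3 to 60 N. Pads are 20 mm wide; open, the fingers measure 128 mm over their backs; the gripper's body (75 mm by 189 mm) begins 69 mm behind the grasp point.
Start: joints at [-1.409, 0.158, 1.597, -0, 1.386, -0.21], TCP at [0.209, -0.536, 0.234] pointing down, gripper open.
Joint ranges: [-2.91, 2.91], [-0.94, 2.29], [0.18, 2.7], [-1.29, 4.43], [0.17, 2.64], [-3, 3]. Speed limits (rad/s): [2.57, 2.57, 3.14, 3.14, 3.14, 3.14].

### API

Orientations are given as a unit quaternion [w, x, y, z].
In Python, from station import robot gives the robot as it stands.
- The arm moves only by the tool apply_moves, never from a script. Its argument "targets" is a list of rows, each an object with "xyz": the shift along the tool's x, y, z in units of 0.2 m (1.0 is 0.2 m), a list of three; "turn": the turn, a rotation vector about the tool's x, y, z in units of pi rad (1.0 is pi rad), a list of three. In form: [{"xyz": [x, y, z], "turn": [wx, wy, wz]}, ...]. A call has 1 to 20 rows; each row is the pose to reach, as a shift and turn from the pose commanded when the call began, along the tool's axes at that moment, turning the shorter way round; what a row does not reach only later rows make up. A row lasts 1/12 s, in which the tool goes at most 41.7 mm and 7.16 degrees, less where a joint would pass 70% of its speed; a pose out of reach is approached as far as the arm can. A call with a number of a shift or a turn outside -1 to 1 is refused whole. A call with a gripper value outside its range is refused whole. "fingers" is the opening, from 0 (shut) to 1 (fully open), set as the call begins (left out, the last holds). The fingers move at their own pace and stop on an object; "force" is the grip in N (left out, the last holds). Time passes only in rows, so rows that repeat a pose let the fingers close. It gives the time, the measured TCP pose, the force, the opening and the grip force at its end, in the units of the state.
- robot.sense(): the state, without advancing time (a new reading comes with each control period).
- robot.capture(name): name is "scene" or "top" or "wrist"; returns a dict with "frame" (480x640x3 uint8, red, green, blue), "camera_matrix" (3x3 intrinsics, pixels), "rvec" (rotation vector, rad) and "tvec" (3), from world to camera coordinates, as OpenCV has them; the wrist camera has in their place "T_tool_cam" (4x4, takes a point from camera to tool coordinates, whose origin is the TCP and whose axes are the flange's). Camera axes: x right, y down, z forward; pixel columns grow to the right and rows downward; lengths in m; the calibration is good to about 2 mm. A picture is of the moment at which its call begins: read the wrist's pose just before it. There is no depth.
- robot.finish_job(): hands the job in; it is judged then, once.
The state is a dict: "time_s": time; "qpos": joint angles; "joint_vel": joint speeds; "joint_torque": joint torques, N m; "eef_pos": TCP position; "ee_rot": TCP orientation; "ft_force": force on the tool from outside, world axes, zero at the start; "ft_torque": the same for the moment, N m; "finger_gap": opening from 0.0 (shut) to 1.0 (fully open); "gripper_force": force on a finger pad.
Only numpy, scipy, OpenCV 4.12 (cv2) and the standard library are available. Lean on these libraries where they do the work, as an engineer would, in place of code of your own. Each camera call takes 0.05 s, during which the arm holds its last target. There are 200 camera calls.

## Working session

There is one attempt and no reset: what is moved stays moved. The work goes in short steps, Python scripts to look and compute and a tool call to move; the robot and the scene stay as the last step left them, time stands still between calls to the robot, and variables do not carry over. Pictures are saved under pics/ and viewed, at most 10 in all, crops included, and the job is handed in when it is done.

Besides the shell and the picture viewer there is one more tool, called after ">>>" by a JSON object that holds its "method" and its "body", one argument or row to a line. apply_moves: Moves the arm, as the interface text tells. Its arguments: {"type":"object","properties":{"targets":{"type":"array"},"fingers":{"type":"number"},"force":{"type":"number"}},"required":["targets"]}

```bash
ls; mkdir -p pics
python3 - <<'E'
from station import robot
import cv2,json
import numpy as np
for n in ("scene","top"):
    c=robot.capture(n); cv2.imwrite(f"pics/{n}0.png",c["frame"][:,:,::-1])
    np.savez(f"{n}0.npz",K=c["camera_matrix"],r=c["rvec"],t=c["tvec"],f=c["frame"])
    R=cv2.Rodrigues(np.array(c["rvec"],float))[0]; print(n,-R.T@np.array(c["tvec"]).ravel(), R.round(3).tolist(), np.array(c["camera_matrix"]).round(0).tolist())
s=robot.sense(); print({k:np.round(v,3).tolist() for k,v in s.items()})
E
```

```text
pics
scene [0.90806065 0.67310735 0.66869047] [[-0.903, 0.43, -0.007], [0.233, 0.477, -0.848], [-0.361, -0.767, -0.53]] [[492.0, 0.0, 322.0], [0.0, 492.0, 247.0], [0.0, 0.0, 1.0]]
top [ 0.47003602 -0.07297143  1.32197856] [[-0.012, -1.0, 0.0], [-0.999, 0.012, -0.042], [0.042, -0.001, -0.999]] [[470.0, 0.0, 315.0], [0.0, 470.0, 238.0], [0.0, 0.0, 1.0]]
{'time_s': 0.1, 'qpos': [-1.409, 0.159, 1.598, -0.0, 1.386, -0.21], 'joint_vel': [-0.002, -0.001, -0.002, -0.0, 0.001, 0.001], 'joint_torque': [0.0, -38.65, -32.296, 0.07, 0.034, -0.0], 'eef_pos': [0.209, -0.535, 0.233], 'ee_rot': [-0.001, 0.983, 0.185, 0.0], 'ft_force': [-1.046, -0.185, 0.119], 'ft_torque': [-0.028, -0.044, 0.019], 'gripper_force': 0.0, 'finger_gap': 1.0}
```

View pics/scene0.png

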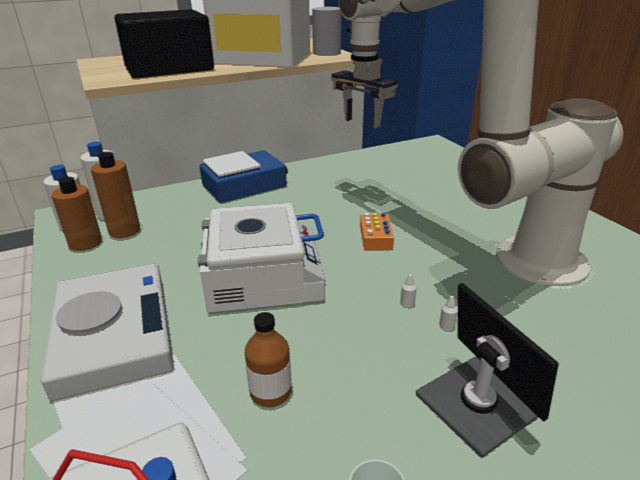

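View pics/top0.png

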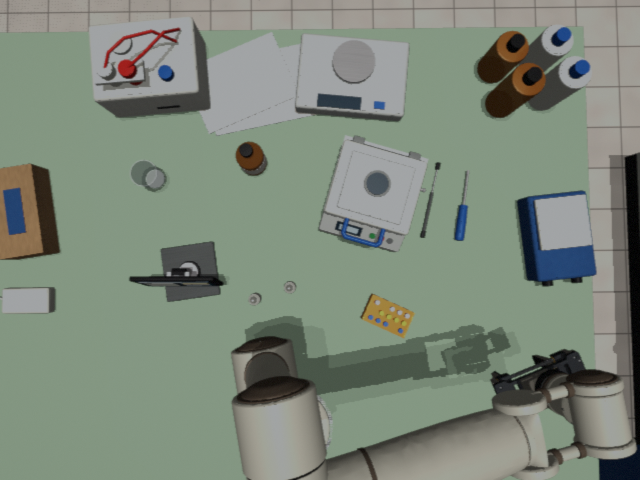

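The scene view shows the centrifuge at (262,255) with its blue handle at (312,228), and the tablet's back at (505,350). In the top view the tablet's edge is at (178,280), its foot at (190,271), the lid at (377,185) and the handle at (362,236). I'll enlarge these.

Run:
```python
import cv2,numpy as np
t=cv2.imread("pics/top0.png"); s=cv2.imread("pics/scene0.png")
def crop(im,x,y,w,h,W,H): 
    c=cv2.resize(im[y:y+h,x:x+w],(W,H),interpolation=cv2.INTER_CUBIC)
    k=W/w
    for u in range(x-x%20+20,x+w,20): cv2.putText(c,str(u),(int((u-x)*k),8),0,.3,(0,0,255)); cv2.line(c,(int((u-x+.5)*k),10),(int((u-x+.5)*k),16),(0,0,255))
    for v in range(y-y%20+20,y+h,20): cv2.putText(c,str(v),(0,int((v-y)*k)+3),0,.3,(0,0,255)); cv2.line(c,(20,int((v-y+.5)*k)),(26,int((v-y+.5)*k)),(0,0,255))
    return c
a=crop(t,125,230,100,75,400,300); b=crop(t,310,125,133,150,400,451)[:,:]
c=crop(s,400,270,160,180,400,450)
L=np.vstack([a,cv2.resize(np.zeros((1,1,3),np.uint8),(400,0+300))]); 
L[300:]=crop(s,200,190,133,100,400,300)
Rr=np.zeros((600,400,3),np.uint8); Rr[:451]=b
cv2.imwrite("pics/z0.png",np.hstack([L,Rr]))
cv2.imwrite("pics/z1.png",crop(s,400,270,160,180,533,600))
```

```text
(no output)
```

View pics/z0.png

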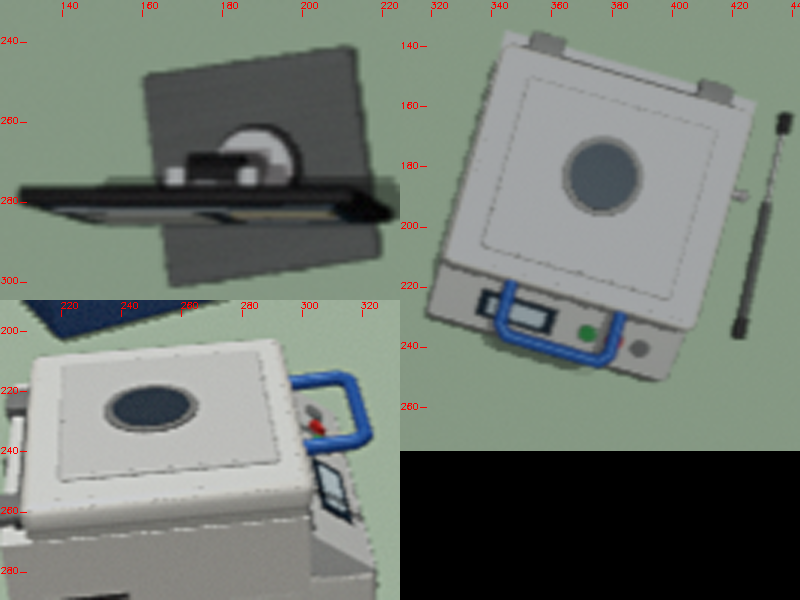

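View pics/z1.png

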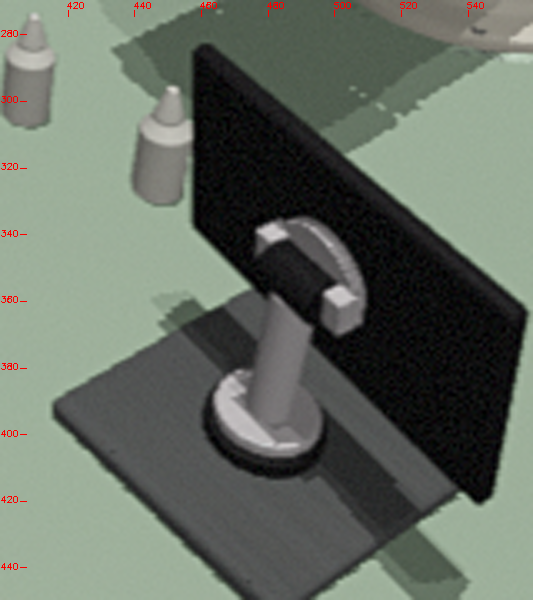

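```bash
cat > h.py <<'E'
import cv2,numpy as np
from scipy.spatial.transform import Rotation as R
from scipy.optimize import least_squares
cams={n:np.load(n+"0.npz") for n in ("scene","top")}
def proj(n,P):
    c=cams[n]; return cv2.projectPoints(np.atleast_2d(P).astype(float),c["r"],c["t"],c["K"],None)[0][:,0]
Rz=lambda a:R.from_euler('z',a).as_matrix()
def cent(p,P): return np.atleast_2d(P)@Rz(p[2]).T+[p[0],p[1],0]
# tablet coordinates -> world. point Q in axes of the tablet with origin on tilt axis (swivel crossing)
def tab(p,Q,sw,ti):
    # swivel + = clockwise from above; tilt + = top leans to +x
    M=Rz(p[2]-sw)@R.from_euler('y',ti).as_matrix()
    return np.atleast_2d(Q)@M.T+[p[0],p[1],.115]
E
python3 - <<'E'
from h import *
C=[("top",(319,230),(-.126,.1125,.062)),("top",(396.7,251.7),(-.126,-.1125,.062)),("top",(361.7,241.3),(-.135,0,.128)),
("scene",(319.3,225.6),(-.135,0,.128)),("top",(324.3,212.3),(-.09,.111,.132)),("top",(406.7,234.3),(-.09,-.111,.132)),("top",(427.3,159),(.105,-.111,.132))]
f=lambda p:np.concatenate([proj(n,cent(p,P))[0]-np.array(u) for n,u,P in C])
s=least_squares(f,[.6,-.2,-.3],loss="soft_l1"); print("cent",s.x.round(4),s.fun.reshape(-1,2).round(1) if s.fun.size==14 else '')
print((f(s.x)).reshape(-1,2).round(1).tolist()); pc=s.x
F=[("top",(160.8,249.5),(.075,.075,.012)),("top",(213.3,241.8),(.075,-.075,.012)),("top",(220,294),(-.075,-.075,.012)),("top",(167.5,301.7),(-.075,.075,.012))]
# tablet: screen_top at x=-.022,z=+.065 is edge middle (mid thickness?) back x=-.016
T=[("scene",(461,283.5),(-.016,-.1025,.065)),("scene",(557.5,363.6),(-.016,.1025,.065)),("scene",(458.5,337.8),(-.016,-.1025,-.065)),("scene",(547,421),(-.016,.1025,-.065)),
("top",(129.5,276.8),(-.016,.1025,.065))]
g=lambda p:np.concatenate([proj(n,cent(p,P))[0]-np.array(u) for n,u,P in F]+[proj(n,tab(p,P,p[3],p[4]))[0]-np.array(u) for n,u,P in T])
s=least_squares(g,[.35,.27,.1,0,0],loss="soft_l1"); print("tab",s.x.round(4)); print(g(s.x).reshape(-1,2).round(1).tolist())
np.savez("fit.npz",pc=pc,pt=s.x)
E
```

```text
cent [ 0.6395 -0.2258 -0.2673] [[-0.1 -1.6]
 [ 3.4 -2.2]
 [-0.7  0. ]
 [-0.6  0.2]
 [-1.   0.8]
 [ 1.3  0.9]
 [-0.6  2.4]]
[[-0.1, -1.6], [3.4, -2.2], [-0.7, 0.0], [-0.6, 0.2], [-1.0, 0.8], [1.3, 0.9], [-0.6, 2.4]]
tab [0.4279 0.2756 0.1267 0.1238 0.173 ]
[[-0.9, 1.5], [-0.0, 1.8], [0.2, 3.1], [-0.9, 2.9], [-3.0, 0.1], [-1.1, 1.5], [-0.5, -0.5], [-0.8, 0.9], [-0.5, 2.2]]
```

>>> {"method": "apply_moves", "body": {
  "targets": [
    {"xyz":[0.93,-0.33,-0.55],"turn":[0,0,-0.381]},
    {"xyz":[0.93,-0.33,-0.55],"turn":[0,0,-0.381]},
    {"xyz":[0.93,-0.33,-0.55],"turn":[0,0,-0.381]},
    {"xyz":[0.93,-0.33,-0.55],"turn":[0,0,-0.381]},
    {"xyz":[0.93,-0.33,-0.55],"turn":[0,0,-0.381]},
    {"xyz":[0.93,-0.33,-0.55],"turn":[0,0,-0.381]},
    {"xyz":[0.93,-0.33,-0.55],"turn":[0,0,-0.381]},
    {"xyz":[0.93,-0.33,-0.55],"turn":[0,0,-0.381]},
    {"xyz":[0.93,-0.33,-0.55],"turn":[0,0,-0.381]},
    {"xyz":[0.93,-0.33,-0.55],"turn":[0,0,-0.381]},
    {"xyz":[0.93,-0.33,-0.55],"turn":[0,0,-0.381]}
  ]
}}

```text
time_s: 1.02
eef_pos: [0.3582, -0.4064, 0.3431]
ee_rot: [-0.0, 0.707, 0.707, 0.0]
ft_force: [0.2, 0.2, -0.0]
finger_gap: 0.998
gripper_force: 0.0
```

>>> {"method": "apply_moves", "body": {
  "targets": [
    {"xyz":[1,0.1,0],"turn":[0,0,0]},
    {"xyz":[1,0.1,0],"turn":[0,0,0]},
    {"xyz":[1,0.1,0],"turn":[0,0,0]},
    {"xyz":[1,0.1,0],"turn":[0,0,0]},
    {"xyz":[1,0.1,0],"turn":[0,0,0]}
  ]
}}

```text
time_s: 1.43
eef_pos: [0.3783, -0.2043, 0.3433]
ee_rot: [-0.0, 0.709, 0.705, 0.0]
ft_force: [0.7, 0.2, 0.3]
finger_gap: 1.002
gripper_force: 0.0
```

>>> {"method": "apply_moves", "body": {
  "targets": [
    {"xyz":[1,0.1,0],"turn":[0,0,0]},
    {"xyz":[1,0.1,0],"turn":[0,0,0]},
    {"xyz":[1,0.1,0],"turn":[0,0,0]},
    {"xyz":[1,0.1,0],"turn":[0,0,0]},
    {"xyz":[1,0.1,0],"turn":[0,0,0]}
  ]
}}

```text
time_s: 1.85
eef_pos: [0.3986, -0.0042, 0.3436]
ee_rot: [0.0, 0.709, 0.706, 0.0]
ft_force: [1.0, -0.8, 0.2]
finger_gap: 1.002
gripper_force: 0.0
```

>>> {"method": "apply_moves", "body": {
  "targets": [
    {"xyz":[1,0.05,0],"turn":[0,0,0]},
    {"xyz":[1,0.05,0],"turn":[0,0,0]},
    {"xyz":[1,0.05,0],"turn":[0,0,0]},
    {"xyz":[1,0.05,0],"turn":[0,0,0]},
    {"xyz":[1,0.05,0],"turn":[0,0,0]},
    {"xyz":[1,0.05,0],"turn":[0,0,0]}
  ]
}}

```text
time_s: 2.35
eef_pos: [0.4084, 0.1981, 0.3431]
ee_rot: [-0.001, 0.706, 0.708, 0.0]
ft_force: [-0.2, 1.3, -0.5]
finger_gap: 1.0
gripper_force: 0.0
```

```bash
cat >> h.py <<'E'
def wristcap(name):
    from station import robot
    s=robot.sense(); c=robot.capture("wrist")
    q=np.array(s["ee_rot"]); T=np.eye(4); T[:3,:3]=R.from_quat(q[[1,2,3,0]]).as_matrix(); T[:3,3]=s["eef_pos"]
    W=T@np.array(c["T_tool_cam"]); Wi=np.linalg.inv(W)
    cv2.imwrite(f"pics/{name}.png",c["frame"][:,:,::-1])
    np.savez(name+"0.npz",K=c["camera_matrix"],r=R.from_matrix(Wi[:3,:3]).as_rotvec(),t=Wi[:3,3],f=c["frame"])
    print(name,np.round(s["eef_pos"],4),np.round(q,3),"cam",W[:3,3].round(3),W[:3,2].round(2)); return T
E
python3 -c "
from h import *
wristcap('w1')"
```

```text
w1 [0.4084 0.1981 0.3431] [-0.001  0.706  0.708  0.   ] cam [0.408 0.27  0.494] [-0.   -0.26 -0.97]
```

View pics/w1.png

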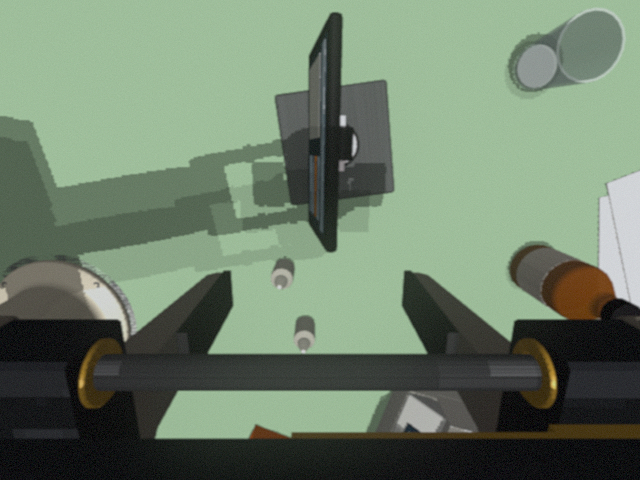

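The wrist view shows the foot corners at (276,95), (385,81), (394,192) and (290,206). The tablet's top edge runs from (336,14) to (332,249), and the lower front edge of its screen is at x≈309. I'll refit the pose with these points added.

```bash
cat > fit.py <<'E'
from h import *
cams["w1"]=np.load("w10.npz")
B=lambda y,z:(-.016,y,z); Fr=lambda y,z:(-.028,y,z)
F=[("top",(160.8,249.5),(.075,.075,.012)),("top",(213.3,241.8),(.075,-.075,.012)),("top",(220,294),(-.075,-.075,.012)),("top",(167.5,301.7),(-.075,.075,.012)),
("w1",(276,95),(-.075,.075,.012)),("w1",(385.5,81),(.075,.075,.012)),("w1",(394,192),(.075,-.075,.012)),("w1",(290,206),(-.075,-.075,.012))]
T=[("scene",(461,283.5),B(-.1025,.065)),("scene",(557.5,363.6),B(.1025,.065)),("scene",(458.5,337.8),B(-.1025,-.065)),("scene",(547,421),B(.1025,-.065)),
("w1",(342.5,14),B(.1025,.065)),("w1",(337.5,250),B(-.1025,.065)),("w1",(324,247),Fr(-.1025,.065)),("w1",(309,57),Fr(.1025,-.065))]
g=lambda p:np.concatenate([proj(n,cent(p,P))[0]-np.array(u) for n,u,P in F]+[proj(n,tab(p,P,p[3],p[4]))[0]-np.array(u) for n,u,P in T])
s=least_squares(g,[.42,.27,.1,0,0],loss="soft_l1"); print("tab",s.x.round(4)); print(g(s.x).reshape(-1,2).round(1).tolist())
p=s.x; np.save("pt.npy",p)
print("screen_top",tab(p,(-.022,0,.065),p[3],p[4]))
E
python3 fit.py
```

```text
tab [0.4327 0.2749 0.1307 0.136  0.1566]
[[-0.8, -0.1], [0.1, -0.1], [0.6, 1.2], [-0.5, 1.2], [-3.3, -0.3], [0.7, -2.1], [0.2, 1.1], [-0.5, 0.5], [-4.7, 0.4], [-4.0, 2.4], [-2.9, 0.4], [-4.4, 2.5], [-0.2, -2.2], [-1.0, 4.1], [0.2, 7.6], [-1.9, -3.0]]
screen_top [[0.42109965 0.27499105 0.18263552]]
```

```bash
cat >> h.py <<'E'
A=np.array([[0,1,0],[1,0,0],[0,0,-1.]])
def now():
    from station import robot
    s=robot.sense(); q=np.array(s["ee_rot"]); return R.from_quat(q[[1,2,3,0]]).as_matrix(),np.array(s["eef_pos"]),s
def row(R0,p0,Rt,pt):
    return {"xyz":(R0.T@(pt-p0)/.2).round(3).tolist(),"turn":(R.from_matrix(R0.T@Rt).as_rotvec()/np.pi).round(4).tolist()}
def tpose(p,sw,ti,d=.05,x=-.022):
    M=Rz(p[2]-sw)@R.from_euler('y',ti).as_matrix()
    return M@A, tab(p,(x,0,d),sw,ti)[0]
E
python3 - <<'E'
from h import *
p=np.load("pt.npy"); R0,p0,s=now()
a=tpose(p,p[3],p[4],.14); b=tpose(p,p[3],p[4],.05)
print(row(R0,p0,*a)); print("down",row(*a,*b)); print(a[1],b[1],p0)
E
```

```text
{'xyz': [0.396, 0.122, 0.432], 'turn': [0.0494, 0.0001, 0.002]}
down {'xyz': [-0.0, -0.0, 0.45], 'turn': [0.0, 0.0, 0.0]}
[0.43279509 0.2749298  0.25671799] [0.41876056 0.2750033  0.16781903] [0.40868332 0.19567273 0.34307352]
```

>>> {"method": "apply_moves", "body": {
  "targets": [
    {"xyz":[0.396,0.122,0.432],"turn":[0.05,0,0.002]},
    {"xyz":[0.396,0.122,0.432],"turn":[0.05,0,0.002]},
    {"xyz":[0.396,0.122,0.432],"turn":[0.05,0,0.002]},
    {"xyz":[0.396,0.122,0.432],"turn":[0.05,0,0.002]},
    {"xyz":[0.396,0.122,0.432],"turn":[0.05,0,0.002]},
    {"xyz":[0.396,0.122,0.432],"turn":[0.05,0,0.002]}
  ]
}}

```text
time_s: 2.9
eef_pos: [0.4345, 0.2713, 0.2581]
ee_rot: [-0.055, 0.709, 0.701, -0.055]
ft_force: [-0.6, -0.7, 0.1]
finger_gap: 1.002
gripper_force: 0.0
```

Run:
```python
from h import *
wristcap('w2')
```

```text
w2 [0.4345 0.2713 0.2581] [-0.055  0.709  0.701 -0.055] cam [0.458 0.343 0.407] [-0.15 -0.26 -0.95]
```

View pics/w2.png

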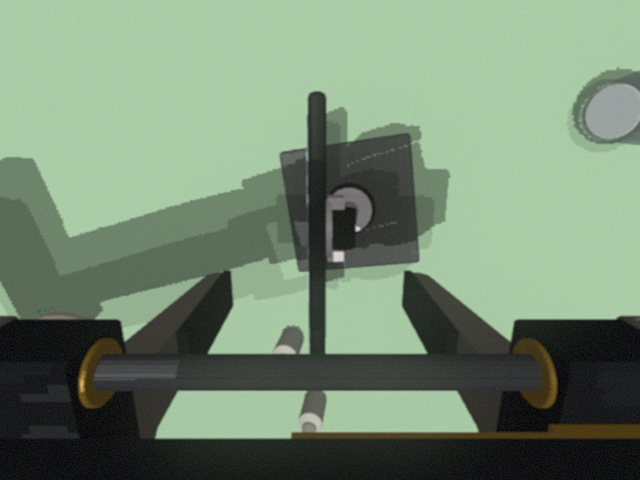

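The tablet edge runs straight at x≈317, centred between the fingertips at 232 and 403, so it is well aligned. I'll descend and grip.

>>> {"method": "apply_moves", "body": {
  "targets": [
    {"xyz":[0.02,0,0.15],"turn":[0,0,0]},
    {"xyz":[0.02,0,0.3],"turn":[0,0,0]},
    {"xyz":[0.02,0,0.4],"turn":[0,0,0]},
    {"xyz":[0.02,0,0.45],"turn":[0,0,0]},
    {"xyz":[0.02,0,0.45],"turn":[0,0,0]},
    {"xyz":[0.02,0,0.45],"turn":[0,0,0]}
  ]
}}

```text
time_s: 3.45
eef_pos: [0.4209, 0.2762, 0.17]
ee_rot: [-0.055, 0.708, 0.702, -0.054]
ft_force: [0.6, -0.3, 0.2]
finger_gap: 1.002
gripper_force: 0.0
```

>>> {"method": "apply_moves", "body": {
  "targets": [
    {"xyz":[0,0,0],"turn":[0,0,0]},
    {"xyz":[0,0,0],"turn":[0,0,0]},
    {"xyz":[0,0,0],"turn":[0,0,0]},
    {"xyz":[0,0,0],"turn":[0,0,0]},
    {"xyz":[0,0,0],"turn":[0,0,0]},
    {"xyz":[0,0,0],"turn":[0,0,0]},
    {"xyz":[0,0,0],"turn":[0,0,0]},
    {"xyz":[0,0,0],"turn":[0,0,0]},
    {"xyz":[0,0,0],"turn":[0,0,0]},
    {"xyz":[0,0,0],"turn":[0,0,0]},
    {"xyz":[0,0,0],"turn":[0,0,0]},
    {"xyz":[0,0,0],"turn":[0,0,0]}
  ],
  "fingers": 0,
  "force": 25
}}

```text
time_s: 4.45
eef_pos: [0.4199, 0.2765, 0.1683]
ee_rot: [-0.056, 0.708, 0.702, -0.055]
ft_force: [-0.1, 0.7, 1.0]
finger_gap: 0.151
gripper_force: 0.0
```

```bash
cat > arc.py <<'E'
from h import *
import json
p=np.load("pt.npy"); R0,p0,s=now()
print(p0,s["ft_force"],s["ft_torque"],s["finger_gap"],s["gripper_force"])
b=tpose(p,p[3],p[4]); e=R.from_matrix(b[0].T@R0).as_rotvec(); print("err",e.round(4),"dpos tool",(b[0].T@(p0-b[1])).round(4))
M=R0@A.T; yw,ti,ro=R.from_matrix(M).as_euler('ZYX'); print("yaw tilt roll",yw,ti,ro)
Q=M.T@(p0-[p[0],p[1],.115]); print("Q",Q)
yt,tt=p[2]-.524,.524
rows=[]
N=18
for k in range(1,N+1):
    f=k/N; M=R.from_euler('ZYX',[yw+f*(yt-yw),ti+f*(tt-ti),ro*(1-f)]).as_matrix()
    rows.append(row(R0,p0,M@A,M@Q+[p[0],p[1],.115]))
print(json.dumps(rows+[rows[-1]]*2))
E
python3 arc.py
```

```text
[0.41992136 0.27648645 0.16827332] [-0.14529739  0.74384794  0.97030716] [-0.02089297 -0.13156905 -0.02665088] 0.15074686561487297 0.0
err [0.0006 0.     0.0031] dpos tool [ 0.0015  0.0011 -0.0006]
yaw tilt roll -0.008338760093179298 0.15714340367190438 -0.0004822137838880157
Q [-0.02096493  0.00142515  0.05061673]
[{"xyz": [0.001, 0.005, -0.002], "turn": [0.0065, 0.0011, 0.0067]}, {"xyz": [0.002, 0.011, -0.004], "turn": [0.013, 0.0024, 0.0134]}, {"xyz": [0.003, 0.016, -0.006], "turn": [0.0195, 0.0038, 0.0201]}, {"xyz": [0.004, 0.022, -0.008], "turn": [0.0259, 0.0054, 0.0267]}, {"xyz": [0.004, 0.027, -0.01], "turn": [0.0324, 0.0071, 0.0333]}, {"xyz": [0.004, 0.033, -0.011], "turn": [0.0389, 0.0089, 0.0399]}, {"xyz": [0.004, 0.038, -0.013], "turn": [0.0453, 0.0109, 0.0464]}, {"xyz": [0.003, 0.044, -0.014], "turn": [0.0518, 0.013, 0.053]}, {"xyz": [0.003, 0.05, -0.015], "turn": [0.0582, 0.0152, 0.0594]}, {"xyz": [0.002, 0.055, -0.016], "turn": [0.0646, 0.0176, 0.0659]}, {"xyz": [0.0, 0.061, -0.017], "turn": [0.0711, 0.0201, 0.0723]}, {"xyz": [-0.001, 0.066, -0.018], "turn": [0.0774, 0.0227, 0.0787]}, {"xyz": [-0.003, 0.072, -0.019], "turn": [0.0838, 0.0255, 0.085]}, {"xyz": [-0.004, 0.077, -0.02], "turn": [0.0902, 0.0284, 0.0913]}, {"xyz": [-0.007, 0.082, -0.02], "turn": [0.0965, 0.0314, 0.0976]}, {"xyz": [-0.009, 0.088, -0.02], "turn": [0.1028, 0.0346, 0.1038]}, {"xyz": [-0.011, 0.093, -0.021], "turn": [0.1091, 0.0379, 0.11]}, {"xyz": [-0.014, 0.098, -0.021], "turn": [0.1154, 0.0413, 0.1161]}, {"xyz": [-0.014, 0.098, -0.021], "turn": [0.1154, 0.0413, 0.1161]}, {"xyz": [-0.014, 0.098, -0.021], "turn": [0.1154, 0.0413, 0.1161]}]
```

>>> {"method": "apply_moves", "body": {
  "targets": [
    {"xyz":[0,0,0],"turn":[0,0,0]},
    {"xyz":[0,0,0],"turn":[0,0,0]},
    {"xyz":[0,0,0],"turn":[0,0,0]},
    {"xyz":[0,0,0],"turn":[0,0,0]},
    {"xyz":[0,0,0],"turn":[0,0,0]}
  ]
}}

```text
time_s: 4.87
eef_pos: [0.4201, 0.2765, 0.1683]
ee_rot: [-0.055, 0.708, 0.702, -0.055]
ft_force: [2.0, 0.7, -2.6]
finger_gap: 0.127
gripper_force: 25.0
```

```bash
python3 arc.py | head -5
```

```text
[0.42013414 0.27646933 0.16825252] [ 1.98151425  0.6708773  -2.56420944] [ 0.05922161 -0.5823945   0.0493016 ] 0.12693710934373192 24.998823702335358
err [-0.      0.      0.0032] dpos tool [ 0.0015  0.0013 -0.0006]
yaw tilt roll -0.008442042221409585 0.1565787778869543 -0.0004498896867892342
Q [-0.02072294  0.00141013  0.05064113]
[{"xyz": [0.001, 0.005, -0.002], "turn": [0.0065, 0.0011, 0.0067]}, {"xyz": [0.002, 0.011, -0.004], "turn": [0.013, 0.0024, 0.0134]}, {"xyz": [0.003, 0.016, -0.006], "turn": [0.0195, 0.0038, 0.0201]}, {"xyz": [0.003, 0.022, -0.008], "turn": [0.026, 0.0054, 0.0267]}, {"xyz": [0.004, 0.027, -0.009], "turn": [0.0325, 0.0071, 0.0333]}, {"xyz": [0.004, 0.033, -0.011], "turn": [0.0389, 0.0089, 0.0399]}, {"xyz": [0.003, 0.038, -0.012], "turn": [0.0454, 0.0108, 0.0464]}, {"xyz": [0.003, 0.044, -0.014], "turn": [0.0519, 0.0129, 0.0529]}, {"xyz": [0.002, 0.05, -0.015], "turn": [0.0583, 0.0152, 0.0594]}, {"xyz": [0.001, 0.055, -0.016], "turn": [0.0647, 0.0175, 0.0659]}, {"xyz": [0.0, 0.061, -0.017], "turn": [0.0712, 0.02, 0.0723]}, {"xyz": [-0.001, 0.066, -0.018], "turn": [0.0776, 0.0226, 0.0787]}, {"xyz": [-0.003, 0.072, -0.019], "turn": [0.0839, 0.0254, 0.085]}, {"xyz": [-0.005, 0.077, -0.019], "turn": [0.0903, 0.0283, 0.0913]}, {"xyz": [-0.007, 0.082, -0.02], "turn": [0.0966, 0.0313, 0.0976]}, {"xyz": [-0.009, 0.088, -0.02], "turn": [0.103, 0.0345, 0.1038]}, {"xyz": [-0.012, 0.093, -0.02], "turn": [0.1093, 0.0378, 0.11]}, {"xyz": [-0.015, 0.098, -0.02], "turn": [0.1155, 0.0413, 0.1161]}, {"xyz": [-0.015, 0.098, -0.02], "turn": [0.1155, 0.0413, 0.1161]}, {"xyz": [-0.015, 0.098, -0.02], "turn": [0.1155, 0.0413, 0.1161]}]
```

>>> {"method": "apply_moves", "body": {
  "targets": [
    {"xyz":[0.001,0.005,-0.002],"turn":[0.0065,0.0011,0.0067]},
    {"xyz":[0.002,0.011,-0.004],"turn":[0.013,0.0024,0.0134]},
    {"xyz":[0.003,0.016,-0.006],"turn":[0.0195,0.0038,0.0201]},
    {"xyz":[0.003,0.022,-0.008],"turn":[0.026,0.0054,0.0267]},
    {"xyz":[0.004,0.027,-0.009],"turn":[0.0325,0.0071,0.0333]},
    {"xyz":[0.004,0.033,-0.011],"turn":[0.0389,0.0089,0.0399]},
    {"xyz":[0.003,0.038,-0.012],"turn":[0.0454,0.0108,0.0464]},
    {"xyz":[0.003,0.044,-0.014],"turn":[0.0519,0.0129,0.0529]},
    {"xyz":[0.002,0.05,-0.015],"turn":[0.0583,0.0152,0.0594]}
  ]
}}

```text
time_s: 5.62
eef_pos: [0.4302, 0.2771, 0.1699]
ee_rot: [-0.133, 0.764, 0.623, -0.108]
ft_force: [-1.3, 3.1, 0.1]
finger_gap: 0.129
gripper_force: 25.0
```

```bash
python3 arc.py | sed 's/N=18/N=9/'
```

```text
[0.43024834 0.27709326 0.16988171] [-1.3155829   3.10622655  0.1363203 ] [ 0.19050605 -0.3283739   0.00256565] 0.129089893467903 25.00111699104309
err [0.1862 0.0492 0.1916] dpos tool [ 0.0022  0.011  -0.0038]
yaw tilt roll -0.2026441510221919 0.34345088625285825 0.00032211283413914604
Q [-0.02114652  0.00164277  0.05072266]
[{"xyz": [0.0, 0.003, -0.001], "turn": [0.0032, 0.0011, 0.0032]}, {"xyz": [0.0, 0.005, -0.002], "turn": [0.0064, 0.0023, 0.0063]}, {"xyz": [0.0, 0.008, -0.003], "turn": [0.0096, 0.0035, 0.0095]}, {"xyz": [0.0, 0.011, -0.004], "turn": [0.0128, 0.0048, 0.0126]}, {"xyz": [0.0, 0.013, -0.005], "turn": [0.016, 0.006, 0.0157]}, {"xyz": [-0.0, 0.016, -0.006], "turn": [0.0191, 0.0073, 0.0188]}, {"xyz": [-0.0, 0.019, -0.007], "turn": [0.0223, 0.0087, 0.0219]}, {"xyz": [-0.001, 0.021, -0.008], "turn": [0.0255, 0.01, 0.025]}, {"xyz": [-0.001, 0.024, -0.009], "turn": [0.0287, 0.0114, 0.0281]}, {"xyz": [-0.001, 0.027, -0.01], "turn": [0.0319, 0.0129, 0.0312]}, {"xyz": [-0.002, 0.029, -0.01], "turn": [0.0351, 0.0143, 0.0342]}, {"xyz": [-0.002, 0.032, -0.011], "turn": [0.0383, 0.0158, 0.0372]}, {"xyz": [-0.003, 0.035, -0.012], "turn": [0.0414, 0.0174, 0.0403]}, {"xyz": [-0.004, 0.037, -0.013], "turn": [0.0446, 0.0189, 0.0433]}, {"xyz": [-0.004, 0.04, -0.013], "turn": [0.0478, 0.0205, 0.0463]}, {"xyz": [-0.005, 0.043, -0.014], "turn": [0.051, 0.0221, 0.0492]}, {"xyz": [-0.006, 0.045, -0.015], "turn": [0.0541, 0.0238, 0.0522]}, {"xyz": [-0.007, 0.048, -0.015], "turn": [0.0573, 0.0254, 0.0551]}, {"xyz": [-0.007, 0.048, -0.015], "turn": [0.0573, 0.0254, 0.0551]}, {"xyz": [-0.007, 0.048, -0.015], "turn": [0.0573, 0.0254, 0.0551]}]
```

Forces are small, so I'll continue with every second row.

>>> {"method": "apply_moves", "body": {
  "targets": [
    {"xyz":[0.0,0.005,-0.002],"turn":[0.0064,0.0023,0.0063]},
    {"xyz":[0.0,0.011,-0.004],"turn":[0.0128,0.0048,0.0126]},
    {"xyz":[0,0.016,-0.006],"turn":[0.0191,0.0073,0.0188]},
    {"xyz":[-0.001,0.021,-0.008],"turn":[0.0255,0.01,0.025]},
    {"xyz":[-0.001,0.027,-0.01],"turn":[0.0319,0.0129,0.0312]},
    {"xyz":[-0.002,0.032,-0.011],"turn":[0.0383,0.0158,0.0372]},
    {"xyz":[-0.004,0.037,-0.013],"turn":[0.0446,0.0189,0.0433]},
    {"xyz":[-0.005,0.043,-0.014],"turn":[0.051,0.0221,0.0492]},
    {"xyz":[-0.007,0.048,-0.015],"turn":[0.0573,0.0254,0.0551]},
    {"xyz":[-0.007,0.048,-0.015],"turn":[0.0573,0.0254,0.0551]},
    {"xyz":[-0.007,0.048,-0.015],"turn":[0.0573,0.0254,0.0551]},
    {"xyz":[-0.007,0.048,-0.015],"turn":[0.0573,0.0254,0.0551]}
  ]
}}

```text
time_s: 6.62
eef_pos: [0.4398, 0.2738, 0.1697]
ee_rot: [-0.216, 0.803, 0.537, -0.144]
ft_force: [-0.9, 5.1, 2.6]
finger_gap: 0.126
gripper_force: 25.0
```

```bash
python3 arc.py | head -4
```

```text
[0.43975187 0.27382776 0.16966449] [-0.93617289  5.1461982   2.56925055] [ 0.77719497  0.42165129 -0.53046087] 0.12636957191553147 25.012844502925873
err [0.3626 0.1309 0.3672] dpos tool [-0.0011  0.0205 -0.0051]
yaw tilt roll -0.3924311118556473 0.5239511787189559 0.0010291198020400127
Q [-0.02133746  0.00173265  0.05080299]
```

>>> {"method": "apply_moves", "body": {
  "targets": [
    {"xyz":[0,0,0],"turn":[0,0,0]},
    {"xyz":[0,0,0],"turn":[0,0,0]},
    {"xyz":[0,0,0],"turn":[0,0,0]},
    {"xyz":[0,0,0],"turn":[0,0,0]},
    {"xyz":[0,0,0],"turn":[0,0,0]},
    {"xyz":[0,0,0],"turn":[0,0,0]}
  ],
  "fingers": 0.6
}}

```text
time_s: 7.12
eef_pos: [0.4399, 0.2732, 0.1692]
ee_rot: [-0.214, 0.803, 0.537, -0.143]
ft_force: [-0.1, -0.3, 0.7]
finger_gap: 0.544
gripper_force: 0.0
```

>>> {"method": "apply_moves", "body": {
  "targets": [
    {"xyz":[0,0,-0.1],"turn":[0,0,0]},
    {"xyz":[0,0,-0.25],"turn":[0,0,0]},
    {"xyz":[0,0,-0.4],"turn":[0,0,0]},
    {"xyz":[0,0,-0.55],"turn":[0,0,0]},
    {"xyz":[0,0,-0.65],"turn":[0,0,0]},
    {"xyz":[0,0,-0.65],"turn":[0,0,0]}
  ]
}}

```text
time_s: 7.62
eef_pos: [0.5027, 0.2482, 0.286]
ee_rot: [-0.212, 0.804, 0.538, -0.14]
ft_force: [0.5, 0.6, -0.1]
finger_gap: 0.601
gripper_force: 0.0
```

Run:
```python
from h import *
from station import robot
wristcap('w3')
p=np.load("pt.npy"); c=robot.capture("scene"); np.savez("scene20.npz",f=c["frame"])
im=c["frame"][:,:,::-1].copy()
cams["w3"]=np.load("w30.npz"); w=cv2.imread("pics/w3.png")
Q=[(x,y,z) for x in(-.016,-.028) for y,z in((-.1025,-.065),(.1025,-.065),(.1025,.065),(-.1025,.065))]
P=tab(p,Q,.524,.524)
F=cent(p,[(-.075,-.075,.012),(.075,-.075,.012),(.075,.075,.012),(-.075,.075,.012)])
for i,n in ((im,"scene"),(w,"w3")):
    for a in (P[:4],P[4:],F): cv2.polylines(i,[proj(n,a).round().astype(int)],True,(0,0,255),1)
o=np.zeros((600,800,3),np.uint8); o[:,:400]=cv2.resize(im[250:460,400:560],(400,600))[:600] if 0 else cv2.copyMakeBorder(cv2.resize(im[250:450,400:560],(400,500)),0,100,0,0,0)
o[:,400:]=cv2.copyMakeBorder(cv2.resize(w[:400,140:500],(400,444)),0,156,0,0,0)
cv2.imwrite("pics/z3.png",o)
```

```text
w3 [0.5027 0.2482 0.286 ] [-0.212  0.804  0.538 -0.14 ] cam [0.598 0.286 0.418] [-0.54 -0.05 -0.84]
```

View pics/z3.png

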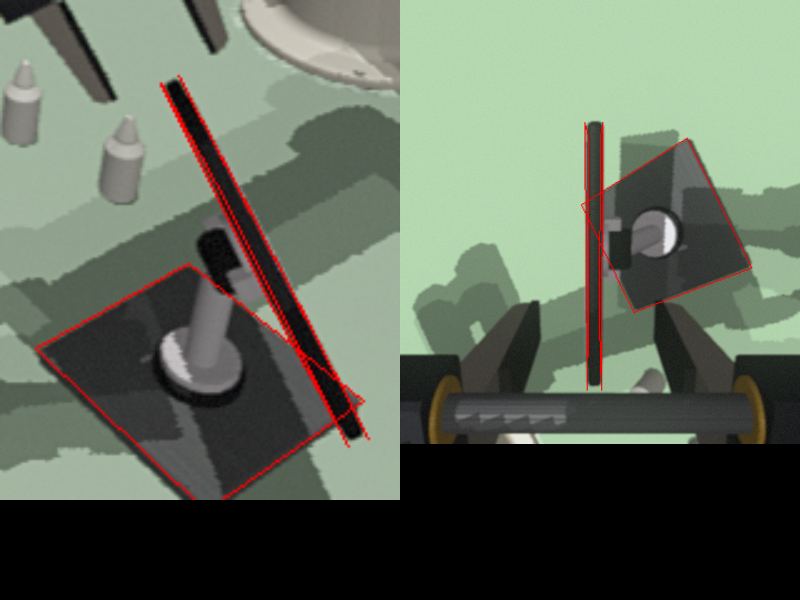

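Both views match the 30°/30° model outline, and the foot outline matches too, so the tablet is set. Next I'll fly to above the lid handle.

Run:
```python
from h import *
pc=np.load("fit.npz")["pc"]; R0,p0,s=now()
h=cent(pc,(-.135,0,.128))[0]; print("handle",h,"hinge",cent(pc,(.105,0,.112))[0], s["qpos"])
Rt=Rz(pc[2])@A
a=np.array([.50,.12,.31]); hov=h+[0,0,.15]
print(row(R0,p0,Rt,a)); print(row(Rt,a,Rt,(a+hov)/2))
```

```text
handle [ 0.50933088 -0.19019209  0.128     ] hinge [ 0.7408102  -0.25357449  0.112     ] [0.10994402 0.39034145 1.30156402 0.25598255 1.9052898  0.52931674]
{'xyz': [-0.595, 0.143, -0.245], 'turn': [-0.1655, -0.0103, -0.0386]}
{'xyz': [-0.742, 0.227, 0.08], 'turn': [0.0, 0.0, 0.0]}
```

>>> {"method": "apply_moves", "body": {
  "targets": [
    {"xyz":[-0.595,0.143,-0.245],"turn":[-0.1655,-0.0103,-0.0386]},
    {"xyz":[-0.595,0.143,-0.245],"turn":[-0.1655,-0.0103,-0.0386]},
    {"xyz":[-0.595,0.143,-0.245],"turn":[-0.1655,-0.0103,-0.0386]},
    {"xyz":[-0.595,0.143,-0.245],"turn":[-0.1655,-0.0103,-0.0386]},
    {"xyz":[-0.595,0.143,-0.245],"turn":[-0.1655,-0.0103,-0.0386]},
    {"xyz":[-0.595,0.143,-0.245],"turn":[-0.1655,-0.0103,-0.0386]}
  ],
  "fingers": 0.4
}}

```text
time_s: 8.22
eef_pos: [0.4974, 0.1205, 0.309]
ee_rot: [-0.0, 0.795, 0.607, -0.001]
ft_force: [-0.6, 0.3, -0.1]
finger_gap: 0.399
gripper_force: 0.0
```

>>> {"method": "apply_moves", "body": {
  "targets": [
    {"xyz":[-0.742,0.227,0.08],"turn":[0,0,0]},
    {"xyz":[-0.742,0.227,0.08],"turn":[0,0,0]},
    {"xyz":[-0.742,0.227,0.08],"turn":[0,0,0]},
    {"xyz":[-0.742,0.227,0.08],"turn":[0,0,0]},
    {"xyz":[-0.742,0.227,0.08],"turn":[0,0,0]}
  ]
}}

```text
time_s: 8.63
eef_pos: [0.5034, -0.0392, 0.2911]
ee_rot: [-0.002, 0.796, 0.605, -0.003]
ft_force: [-0.3, -0.5, -0.1]
finger_gap: 0.401
gripper_force: 0.0
```

>>> {"method": "apply_moves", "body": {
  "targets": [
    {"xyz":[-0.742,0.227,0.08],"turn":[0,0,0]},
    {"xyz":[-0.742,0.227,0.08],"turn":[0,0,0]},
    {"xyz":[-0.742,0.227,0.08],"turn":[0,0,0]},
    {"xyz":[-0.742,0.227,0.08],"turn":[0,0,0]},
    {"xyz":[-0.742,0.227,0.08],"turn":[0,0,0]},
    {"xyz":[-0.742,0.227,0.08],"turn":[0,0,0]}
  ]
}}

```text
time_s: 9.13
eef_pos: [0.5086, -0.1902, 0.276]
ee_rot: [-0.003, 0.796, 0.606, -0.001]
ft_force: [0.6, 0.7, -0.3]
finger_gap: 0.403
gripper_force: 0.0
```

Run:
```python
from h import *
wristcap('w4')
cams["w4"]=np.load("w40.npz"); w=cv2.imread("pics/w4.png"); pc=np.load("fit.npz")["pc"]
def L(P,cl=True): cv2.polylines(w,[proj("w4",cent(pc,P)).round().astype(int)],cl,(0,0,255),1)
L([(-.09,-.111,.144),(.105,-.111,.144),(.105,.111,.144),(-.09,.111,.144)]); L([(-.135,-.04,.128),(-.135,.04,.128)],False); L([(-.126,-.1125,.062),(-.126,.1125,.062)],False)
cv2.imwrite("pics/z4.png",w); print(now()[2]["qpos"])
```

```text
w4 [ 0.5086 -0.1902  0.276 ] [-0.003  0.796  0.606 -0.001] cam [ 0.528 -0.121  0.427] [-0.07 -0.25 -0.97]
[-5.79131383e-01  5.17182125e-02  1.62740088e+00  7.41030507e-04
  1.46713757e+00 -3.12035328e-01]
```

View pics/z4.png

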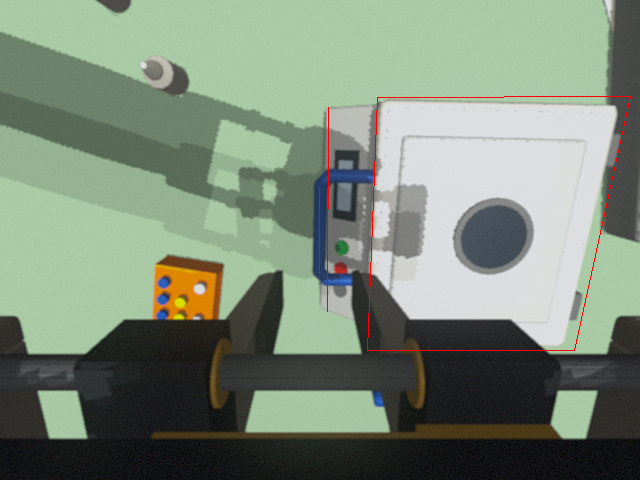

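The handle bar lies at x≈320, y 177–280, and the model lines agree within a few pixels. I'll do a quick refit with these points and then descend.

Run:
```python
from h import *
cams["w4"]=np.load("w40.npz"); pc=np.load("fit.npz")["pc"]
C=[("top",(319,230),(-.126,.1125,.062)),("top",(396.7,251.7),(-.126,-.1125,.062)),("top",(361.7,241.3),(-.135,0,.128)),
("scene",(319.3,225.6),(-.135,0,.128)),("top",(324.3,212.3),(-.09,.111,.132)),("top",(406.7,234.3),(-.09,-.111,.132)),("top",(427.3,159),(.105,-.111,.132)),
("w4",(321,177),(-.135,.048,.128)),("w4",(321,280),(-.135,-.048,.128)),("w4",(326,107),(-.126,.1125,.062)),("w4",(321,309),(-.126,-.1125,.062)),("w4",(379,101),(-.09,.111,.138)),("w4",(614,106),(.105,.111,.138)),("w4",(563,346),(.105,-.111,.138))]
f=lambda p:np.concatenate([proj(n,cent(p,P))[0]-np.array(u) for n,u,P in C])
s=least_squares(f,pc,loss="soft_l1"); print(s.x.round(4)); print(f(s.x).reshape(-1,2).round(1).tolist()); pc=s.x; np.save("pc.npy",pc)
h=cent(pc,(-.135,0,.128))[0]; R0,p0,_=now(); Rt=Rz(pc[2])@A
print(h,row(R0,p0,Rt,h))
```

```text
[ 0.6371 -0.2285 -0.2937]
[[0.0, -2.1], [2.9, -0.5], [-1.0, 0.6], [0.2, 0.2], [-0.6, 0.4], [1.2, 2.7], [1.2, 4.7], [-2.3, -0.2], [-5.0, 0.2], [3.4, 0.1], [1.7, 1.8], [-1.4, -2.2], [9.0, -0.7], [0.9, 5.9]]
[ 0.50787669 -0.18940144  0.128     ] {'xyz': [-0.004, -0.001, 0.743], 'turn': [-0.0013, -0.0007, 0.0084]}
```

>>> {"method": "apply_moves", "body": {
  "targets": [
    {"xyz":[0,0,0.2],"turn":[0,0,0.004]},
    {"xyz":[0,0,0.4],"turn":[0,0,0.004]},
    {"xyz":[0,0,0.5],"turn":[0,0,0.004]},
    {"xyz":[0,0.005,0.6],"turn":[0,0,0.004]},
    {"xyz":[0,0.005,0.68],"turn":[0,0,0.004]},
    {"xyz":[0,0.005,0.74],"turn":[0,0,0.004]},
    {"xyz":[0,0.005,0.74],"turn":[0,0,0.004]},
    {"xyz":[0,0.005,0.74],"turn":[0,0,0.004]}
  ]
}}

```text
time_s: 9.85
eef_pos: [0.51, -0.1893, 0.13]
ee_rot: [-0.001, 0.798, 0.602, -0.0]
ft_force: [0.3, 0.4, 0.5]
finger_gap: 0.399
gripper_force: 0.0
```

Run:
```python
from h import *
wristcap('w5'); s=now()[2]; print(s["ft_force"],s["ft_torque"])
```

```text
w5 [ 0.51   -0.1893  0.13  ] [-0.001  0.798  0.602 -0.   ] cam [ 0.53  -0.12   0.281] [-0.07 -0.25 -0.97]
[ 0.09096816 -0.28467626 -0.37852976] [-0.08457265 -0.0737182  -0.03522014]
```

View pics/w5.png

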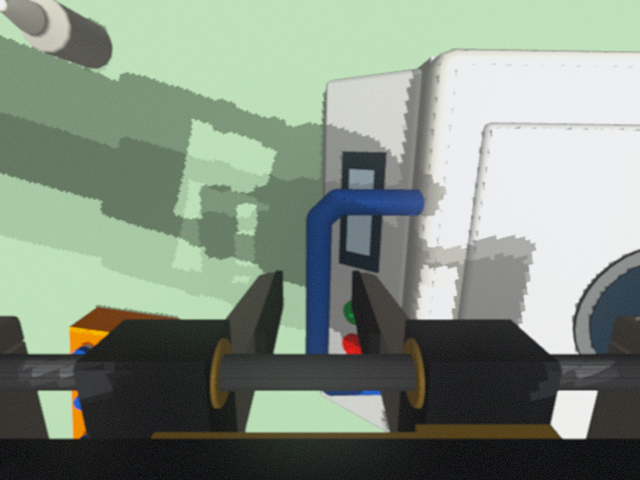

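The bar (x≈318, running parallel to the pads) is centred between the fingertips at 282 and 352. I'll close on it.

>>> {"method": "apply_moves", "body": {
  "targets": [
    {"xyz":[0,0,0.01],"turn":[0,0,0]},
    {"xyz":[0,0,0.01],"turn":[0,0,0]},
    {"xyz":[0,0,0.01],"turn":[0,0,0]},
    {"xyz":[0,0,0.01],"turn":[0,0,0]},
    {"xyz":[0,0,0.01],"turn":[0,0,0]},
    {"xyz":[0,0,0.01],"turn":[0,0,0]},
    {"xyz":[0,0,0.01],"turn":[0,0,0]},
    {"xyz":[0,0,0.01],"turn":[0,0,0]},
    {"xyz":[0,0,0.01],"turn":[0,0,0]},
    {"xyz":[0,0,0.01],"turn":[0,0,0]}
  ],
  "fingers": 0,
  "force": 30
}}

```text
time_s: 10.73
eef_pos: [0.5098, -0.1906, 0.1288]
ee_rot: [-0.0, 0.799, 0.602, -0.0]
ft_force: [-2.7, 1.5, 5.8]
finger_gap: 0.12
gripper_force: 30.0
```

```bash
cat > lid.py <<'E'
from h import *
import json,sys
R0,p0,s=now(); print(p0,np.round(s["ft_force"],1),np.round(s["ft_torque"],2),s["finger_gap"],s["gripper_force"])
a0,a1,n=map(float,sys.argv[1:]); yaw=-.28
def off(a): return Rz(yaw)@np.array([-.24*np.cos(a)+.016*np.sin(a),0,.24*np.sin(a)+.016*np.cos(a)])
rows=[row(R0,p0,R0,p0+off(a0+(a1-a0)*k/n)-off(a0)) for k in range(1,int(n)+1)]
print(json.dumps([r["xyz"] for r in rows]))
E
python3 lid.py 0 1.047 36
```

```text
[ 0.50981591 -0.19059815  0.12878636] [-2.7  1.5  5.8] [ 0.19  0.61 -0.14] 0.11956434926652626 29.995415210723877
[[-0.0, 0.003, -0.035], [-0.0, 0.007, -0.07], [-0.0, 0.011, -0.104], [-0.0, 0.017, -0.139], [-0.0, 0.024, -0.173], [-0.0, 0.032, -0.207], [-0.0, 0.041, -0.241], [-0.0, 0.05, -0.275], [-0.0, 0.061, -0.308], [-0.0, 0.073, -0.341], [-0.0, 0.086, -0.373], [-0.0, 0.099, -0.406], [-0.0, 0.114, -0.437], [-0.0, 0.129, -0.469], [-0.0, 0.146, -0.5], [-0.0, 0.163, -0.53], [-0.0, 0.181, -0.56], [-0.0, 0.2, -0.589], [-0.0, 0.22, -0.618], [-0.0, 0.241, -0.646], [-0.0, 0.262, -0.674], [-0.0, 0.284, -0.701], [-0.0, 0.307, -0.727], [-0.0, 0.331, -0.753], [-0.0, 0.356, -0.778], [-0.0, 0.381, -0.802], [-0.0, 0.407, -0.825], [-0.0, 0.434, -0.848], [-0.0, 0.461, -0.87], [-0.0, 0.489, -0.891], [-0.0, 0.517, -0.911], [-0.0, 0.546, -0.931], [-0.0, 0.576, -0.949], [-0.0, 0.606, -0.967], [-0.0, 0.637, -0.984], [-0.0, 0.668, -1.0]]
```

>>> {"method": "apply_moves", "body": {
  "targets": [
    {"xyz":[0,0.003,-0.035],"turn":[0,0,0]},
    {"xyz":[0,0.007,-0.07],"turn":[0,0,0]},
    {"xyz":[0,0.011,-0.104],"turn":[0,0,0]},
    {"xyz":[0,0.017,-0.139],"turn":[0,0,0]},
    {"xyz":[0,0.024,-0.173],"turn":[0,0,0]},
    {"xyz":[0,0.032,-0.207],"turn":[0,0,0]},
    {"xyz":[0,0.041,-0.241],"turn":[0,0,0]},
    {"xyz":[0,0.05,-0.275],"turn":[0,0,0]},
    {"xyz":[0,0.061,-0.308],"turn":[0,0,0]},
    {"xyz":[0,0.073,-0.341],"turn":[0,0,0]},
    {"xyz":[0,0.086,-0.373],"turn":[0,0,0]},
    {"xyz":[0,0.099,-0.406],"turn":[0,0,0]}
  ]
}}

```text
time_s: 11.73
eef_pos: [0.5282, -0.1961, 0.2099]
ee_rot: [-0.001, 0.799, 0.602, -0.001]
ft_force: [-7.6, -2.1, -1.3]
finger_gap: 0.122
gripper_force: 30.0
```

```bash
python3 lid.py 0.349 1.047 24; python3 -c "
from h import *
wristcap('w6')"
```

```text
[ 0.52818044 -0.19605819  0.20989784] [-7.6 -2.1 -1.3] [-0.32  1.22 -0.07] 0.1217245223206133 29.99007135629654
[[-0.0, 0.014, -0.032], [-0.0, 0.03, -0.063], [-0.0, 0.046, -0.094], [-0.0, 0.063, -0.125], [-0.0, 0.081, -0.155], [-0.0, 0.1, -0.184], [-0.0, 0.12, -0.213], [-0.0, 0.141, -0.241], [-0.0, 0.162, -0.269], [-0.0, 0.184, -0.296], [-0.0, 0.207, -0.322], [-0.0, 0.231, -0.348], [-0.0, 0.256, -0.373], [-0.0, 0.281, -0.397], [-0.0, 0.307, -0.421], [-0.0, 0.333, -0.443], [-0.0, 0.36, -0.465], [-0.0, 0.388, -0.486], [-0.0, 0.417, -0.507], [-0.001, 0.446, -0.526], [-0.001, 0.475, -0.545], [-0.001, 0.506, -0.563], [-0.001, 0.536, -0.58], [-0.001, 0.567, -0.596]]
w6 [ 0.5282 -0.1961  0.2099] [-0.001  0.799  0.602 -0.001] cam [ 0.548 -0.127  0.361] [-0.07 -0.25 -0.97]
```

View pics/w6.png

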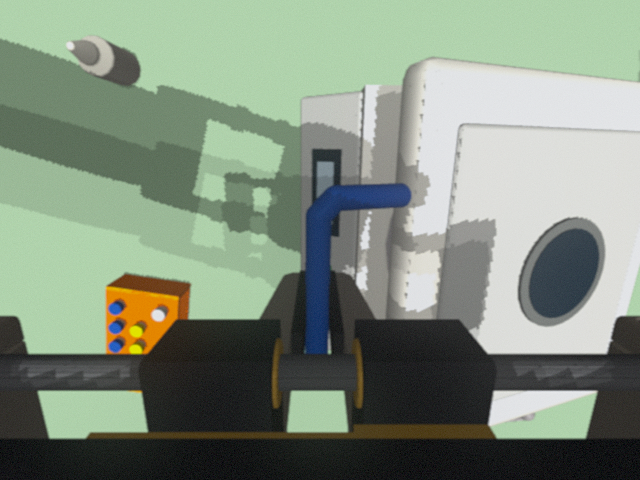

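The picture shows the lid raised with the bar firmly between the pads (the bar shows at x≈318). I'll continue the arc.

>>> {"method": "apply_moves", "body": {
  "targets": [
    {"xyz":[0,0.014,-0.032],"turn":[0,0,0]},
    {"xyz":[0,0.03,-0.063],"turn":[0,0,0]},
    {"xyz":[0,0.046,-0.094],"turn":[0,0,0]},
    {"xyz":[0,0.063,-0.125],"turn":[0,0,0]},
    {"xyz":[0,0.081,-0.155],"turn":[0,0,0]},
    {"xyz":[0,0.1,-0.184],"turn":[0,0,0]},
    {"xyz":[0,0.12,-0.213],"turn":[0,0,0]},
    {"xyz":[0,0.141,-0.241],"turn":[0,0,0]},
    {"xyz":[0,0.162,-0.269],"turn":[0,0,0]},
    {"xyz":[0,0.184,-0.296],"turn":[0,0,0]},
    {"xyz":[0,0.207,-0.322],"turn":[0,0,0]},
    {"xyz":[0,0.231,-0.348],"turn":[0,0,0]}
  ]
}}

```text
time_s: 12.78
eef_pos: [0.572, -0.2092, 0.2813]
ee_rot: [-0.001, 0.799, 0.602, -0.002]
ft_force: [-12.6, -1.0, 8.3]
finger_gap: 0.119
gripper_force: 30.0
```

```bash
python3 lid.py 0.698 1.047 12
```

```text
[ 0.57196128 -0.20919613  0.28129401] [-12.6  -1.    8.3] [-0.17  2.4  -0.09] 0.11917356068426478 29.985179007053375
[[-0.0, 0.024, -0.025], [-0.0, 0.05, -0.049], [-0.0, 0.076, -0.073], [-0.0, 0.102, -0.096], [-0.0, 0.129, -0.118], [-0.0, 0.157, -0.139], [-0.0, 0.186, -0.159], [-0.0, 0.215, -0.179], [-0.0, 0.244, -0.197], [-0.0, 0.274, -0.215], [-0.001, 0.305, -0.232], [-0.001, 0.336, -0.248]]
```

>>> {"method": "apply_moves", "body": {
  "targets": [
    {"xyz":[0,0.022,-0.027],"turn":[0,0,0]},
    {"xyz":[0,0.046,-0.053],"turn":[0,0,0]},
    {"xyz":[0,0.071,-0.079],"turn":[0,0,0]},
    {"xyz":[0,0.096,-0.103],"turn":[0,0,0]},
    {"xyz":[0,0.122,-0.126],"turn":[0,0,0]},
    {"xyz":[0,0.15,-0.149],"turn":[0,0,0]},
    {"xyz":[0,0.179,-0.17],"turn":[0,0,0]},
    {"xyz":[0,0.208,-0.191],"turn":[0,0,0]},
    {"xyz":[0,0.237,-0.21],"turn":[0,0,0]}
  ]
}}

```text
time_s: 13.53
eef_pos: [0.619, -0.2234, 0.323]
ee_rot: [0.001, 0.799, 0.601, -0.001]
ft_force: [-4.7, -4.5, 2.9]
finger_gap: 0.118
gripper_force: 30.0
```

```bash
cat > ang.py <<'E'
from h import *
R0,p,s=now(); st=np.array([.5098,-.1906,.1288]); d=(p-st)@(Rz(-.28)@[1,0,0]); x,z=-.24+d,.016+p[2]-st[2]
print("angle deg",np.degrees(np.arctan2(z,-x)-np.arctan2(.016,.24)),"r",np.hypot(x,z),p,np.round(s["ft_force"],1),np.round(s["ft_torque"],2),s["gripper_force"],s["finger_gap"],s["time_s"])
E
python3 ang.py
```

```text
angle deg 55.24728034013661 r 0.2450536818107794 [ 0.61901313 -0.22335909  0.32298704] [-4.7 -4.5  2.9] [-0.85  1.16 -0.  ] 29.9748632311821 0.11847778411600855 13.5333
```

>>> {"method": "apply_moves", "body": {
  "targets": [
    {"xyz":[0,0.028,-0.017],"turn":[0,0,0]},
    {"xyz":[0,0.058,-0.034],"turn":[0,0,0]},
    {"xyz":[0,0.088,-0.049],"turn":[0,0,0]},
    {"xyz":[0,0.088,-0.049],"turn":[0,0,0]},
    {"xyz":[0,0.088,-0.049],"turn":[0,0,0]}
  ]
}}

```text
time_s: 13.95
eef_pos: [0.6362, -0.2284, 0.3332]
ee_rot: [0.002, 0.799, 0.601, -0.001]
ft_force: [-5.1, -4.8, 3.5]
finger_gap: 0.119
gripper_force: 30.0
```

```bash
python3 ang.py
cat > blue.py <<'E'
from h import *
from station import robot
pc=np.load("pc.npy"); pc=np.array([pc[0]+.002,pc[1],-.28])
c=robot.capture("scene"); cv2.imwrite("pics/end.png",c["frame"][:,:,::-1]); wristcap("w7"); cams["w7"]=np.load("w70.npz")
def lidpt(P,a):
    P=np.atleast_2d(P)-[.105,0,.112]; return cent(pc,P@R.from_euler('y',a).as_matrix().T+[.105,0,.112])
H=[(-.09,.048,.128),(-.135,.048,.128),(-.135,-.048,.128),(-.09,-.048,.128)]
for n,f in (("scene",c["frame"]),("w7",cams["w7"]["f"])):
    hsv=cv2.cvtColor(f,cv2.COLOR_RGB2HSV); m=((hsv[...,0]>100)&(hsv[...,0]<125)&(hsv[...,1]>130)&(hsv[...,2]>50)).astype(np.uint8)
    roi=np.zeros_like(m); u=proj(n,lidpt(H,1.047)); x,y,w,h=cv2.boundingRect(u.astype(np.float32)); roi[max(y-25,0):y+h+25,max(x-25,0):x+w+25]=1; m*=roi
    best=[]
    dt=cv2.distanceTransform((1-m),cv2.DIST_L2,5)
    for a in np.radians(np.arange(50,70,.5)):
        k=np.zeros_like(m); pr=proj(n,lidpt(H,a)); d=lidpt(H,a)
        cam=cams[n]; Z=(cv2.Rodrigues(cam["r"])[0]@d.T).T[:,2]+cam["t"].ravel()[2]
        cv2.polylines(k,[pr.round().astype(int)],False,1,max(1,int(round(cam["K"][0,0]*.012/Z.mean()))))
        # recall of the blue pixels: distance of blue pixels from the model stroke
        d2=cv2.distanceTransform(1-k,cv2.DIST_L2,5); best.append((d2[m>0].mean() if m.any() else 9,np.degrees(a)))
    print(n,m.sum(),[tuple(np.round(b,2).tolist()) for b in sorted(best)[:5]],u.round().tolist())
E
python3 blue.py
```

```text
angle deg 60.06113317466312 r 0.24544709561472347 [ 0.63619086 -0.22842886  0.33317152] [-5.1 -4.8  3.5] [-0.84  0.95 -0.07] 30.013106167316437 0.11885442216689068 13.95
w7 [ 0.6361 -0.2284  0.3331] [ 0.002  0.799  0.601 -0.001] cam [ 0.655 -0.159  0.484] [-0.07 -0.25 -0.97]
scene 1213 [(5.37, 50.5), (5.46, 50.0), (5.58, 51.0), (5.62, 51.5), (5.68, 52.0)] [[241.0, 172.0], [251.0, 152.0], [249.0, 135.0], [240.0, 154.0]]
w7 4288 [(0.31, 59.5), (0.5, 59.0), (0.6, 60.0), (1.11, 58.5), (1.53, 60.5)] [[360.0, 190.0], [322.0, 200.0], [321.0, 379.0], [355.0, 339.0]]
```

The wrist image fit gives 59.5° and the kinematics 60.1°. A tiny nudge and a hold, then I'll hand in.

>>> {"method": "apply_moves", "body": {
  "targets": [
    {"xyz":[0,0.005,-0.003],"turn":[0,0,0]},
    {"xyz":[0,0.005,-0.003],"turn":[0,0,0]},
    {"xyz":[0,0.005,-0.003],"turn":[0,0,0]},
    {"xyz":[0,0.005,-0.003],"turn":[0,0,0]},
    {"xyz":[0,0.005,-0.003],"turn":[0,0,0]},
    {"xyz":[0,0.005,-0.003],"turn":[0,0,0]},
    {"xyz":[0,0.005,-0.003],"turn":[0,0,0]},
    {"xyz":[0,0.005,-0.003],"turn":[0,0,0]}
  ]
}}

```text
time_s: 14.72
eef_pos: [0.6368, -0.2286, 0.3335]
ee_rot: [0.002, 0.799, 0.601, -0.001]
ft_force: [-4.6, -4.8, 2.3]
finger_gap: 0.116
gripper_force: 30.0
```

```bash
python3 ang.py; python3 blue.py | tail -1; python3 -c "
from station import robot
print(robot.finish_job())"
```

```text
angle deg 60.24193370248351 r 0.24548557612856337 [ 0.63683834 -0.22863451  0.33354606] [-4.6 -4.8  2.3] [-0.87  0.98 -0.1 ] 30.012634992599487 0.11642383841356531 14.7167
w7 4331 [(0.37, 59.5), (0.45, 60.0), (0.75, 59.0), (1.04, 60.5), (1.63, 58.5)] [[358.0, 190.0], [320.0, 200.0], [319.0, 378.0], [354.0, 339.0]]
the job is handed in; nothing more can be done
None
```

I handed the job in at about 15 s: the tablet is swivelled 30° left, leaned back 30° and released, and the fingers are still holding the centrifuge lid at about 60° (camera fit 59.5–60°, arm position 60.2°), with nothing else on the bench deliberately touched.

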